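# Pin a cylinder's rod eye into its adjustable fork

### The arm

A 7-joint arm with a two-finger parallel gripper is mounted at the origin on the work surface. World frame = base frame: x ahead of the robot, y to its left, z up, the work surface at z = 0. Lengths are in m, angles in rad, forces in N, time in s.
With the tool pointing down it reaches from about 0.4 to 0.875 m from the base axis. Payload 6.5 kg.
Tool frame: the origin (TCP) lies at the very end of the fingers, on their centre line; the grasp point (between the pads) lies 19 mm behind it; z points along the fingers, y is the line along which they close (so a half turn about z gives the same grasp; the last joint's range is limited). The gripper opens to 85 mm and grips with 20 to 120 N. Pads are 22 mm wide; open, the fingers measure 114 mm over their backs; the gripper's body (76 mm by 85 mm) begins 54 mm behind the grasp point. The pads swing forward as they close: fully open they stand 13 mm farther back than shut.
Start: joints at [1.168, 0.536, -0.004, 1.538, 0.003, 1.067, -0.071], TCP at [0.215, -0.613, 0.231] pointing down, gripper open.
Joint ranges: [-2.7, 2.7], [-0.37, 2.16], [-1.27, 1.26], [0.24, 2.4], [-1.31, 4.45], [0.19, 1.91], [-2.76, 2.76]. Speed limits (rad/s): [2.39, 2.39, 3.14, 3.14, 3.14, 3.14, 3.14].

### API

Orientations are given as a 3x3 rotation matrix whose columns are the frame's x, y, z axes.
In Python, from station import observe, read_camera, camera_params, hand_in gives the robot as it stands.
- The arm moves only by the tool jog_arm, never from a script. Its argument "moves" is a list of rows, each an object with "dp": the shift along the tool's x, y, z in m, a list of three; "spin": the turn about the tool's z in rad. A call has 1 to 12 rows; each row is the pose to reach, as a shift and turn from the pose commanded when the call began, along the tool's axes at that moment; what a row does not reach only later rows make up. A row lasts 1/12 s, in which the tool goes at most 41.7 mm and 7.16 degrees, less where a joint would pass 70% of its speed; a pose out of reach is approached as far as the arm can. A call with a gripper value outside its range is refused whole. "fingers" is the opening in per cent of the stroke, from 0 (shut) to 100 (fully open), set as the call begins (left out, the last holds). The fingers move at their own pace and stop on an object; "force" is the grip in N (left out, the last holds). Time passes only in rows, so rows that repeat a pose let the fingers close. It gives the time, the measured TCP pose, the force, the opening and the grip force at its end, in the units of the state.
- observe(): the state, without advancing time (a new reading comes with each control period).
- read_camera(name): name is "side" or "top"; returns the picture (400x640x3 uint8, red, green, blue); there is no depth.
- camera_params(name): a dict with "fx", "fy", "cx", "cy" (pixels), "k1" (the pictures are not rectified: a ray, as slopes to the right and down, at radius r is drawn at 1 + k1 r^2 times it, then the intrinsics apply), "camera_from_world" (4x4, takes a point from world to camera coordinates). Camera axes: x right, y down, z forward; pixel columns grow to the right and rows downward; lengths in m; the calibration is good to about 2 mm. A picture is of the moment at which its call begins. camera_params takes no time and is no camera call.
- hand_in(): hands the job in; it is judged then, once.
The state is a dict: "time_s": time; "qpos": joint angles; "qd": joint speeds; "effort": joint torques, N m; "ee_pos": TCP position; "ee_rot": TCP orientation; "wrist_force": force on the tool from outside, world axes, zero at the start; "wrist_torque": the same for the moment, N m; "width": finger opening in m; "grip_force": force on a finger pad.
Only numpy, scipy, OpenCV 4.12 (cv2) and the standard library are available. Lean on these libraries where they do the work, as an engineer would, in place of code of your own. Each camera call takes 0.05 s, during which the arm holds its last target. There are 200 camera calls.

### The job

Take the round-handled pin out of the blue stand and thread it from above through the fork's slotted upper cheek, the hole of the cylinder's rod eye and the hole of the lower cheek; none of these holes lines up yet, so feel for each one and use the pin itself to carry the sliding rod eye along until it stands over the lower hole. Seat the pin fully home, its collar flat on the upper cheek, and let go. Never force the pin (no more than about 45 N against the fork or rod), and leave the can, the tape roll, the wrench and the square-headed bolt alone.

Things in the scene. Friction and masses are not known exactly. Their poses are not given: they have to be found in the camera images.
- fork: Dark steel fork (clevis) fixed to the bench, with an aluminium pneumatic cylinder mounted along it. Origin on the bench; local z up, local +y along the cylinder. All three holes lie in the plane local x = 0. Two level cheeks 56 mm wide in x, joined by a web at y -30 to -44 mm as high as the upper cheek (70 mm). Between them lies the eye of the cylinder's rod.
- fork_top (a point): Fork's local x = y = 0 at the level of the upper cheek's top face, 70 mm above the bench; axes as the fork's. The upper cheek is 10 mm thick (60 to 70 mm above the bench), y -31 to +46 mm.
- fork_slot (a point): Centre of the slot's mouth in the upper cheek's top face, 12 mm towards the cylinder from fork_top. The through slot is 15 mm wide (local x) and 40 mm long (local y -8 to +32 mm from fork_top).
- fork_low (a point): Fork's local x = y = 0 at the lower cheek's top face, 28 mm above the bench. The lower cheek (14 mm thick, 9 mm open space below) is an adjustable plate clamped immovably somewhere along y. Its round through hole, 13.6 mm in diameter, sharp-edged, has its centre at local x = 0, y 0 to +20 mm, unmeasured, to be felt for with the pin's nose.
- fork_eye_level (a point): Fork's local x = y = 0 at the level of the rod eye's top face, 52 mm above the bench; it does NOT follow the eye. The eye is a bright steel block 36 (x) by 44 (y) by 16 mm (36 to 52 mm above the bench) with a vertical through hole 13.8 mm in diameter, sharp-edged, at its centre, at local x = 0.
- cylinder (a point): Top of the fixed cylinder's front end (67 mm above the bench, 45 mm thick, y +78 to +198 mm). Its 14 mm rod slides along local y only (friction 3.5 N, no spring, stays where left). At the start the eye's hole is at local y +4 to +22 mm, unmeasured, to be felt for through the slot. A pin through it carries it along y (travel -2 to +24 mm).
- pin: Loose bright steel pin, about 0.14 kg, upright in the stand. Origin: centre of its collar's underside, z up along the pin. Above it: collar 28 mm in diameter, 5 mm thick, then a round handle 18 mm in diameter up to 40 mm; grip it about 26 mm above the origin. Below: shank 12 mm in diameter, 60 mm long, nose chamfered 1.5 mm. Fully home, the origin is level with fork_top.
- pin_tip (a point): Centre of the pin's nose, 60 mm below the collar's underside.
- stand: Fixed blue painted block, 120 (x) by 56 (y) by 68 mm high, origin at the centre of its underside on the bench. Two vertical through holes 14 mm in diameter at local x -30 and +30 mm, y 0; one holds the pin, the other the bolt, either way round, collars or heads resting on its top face.
- bolt: Bystander: bolt with a square head 26 by 26 by 12 mm and a shank 11 mm in diameter and 40 mm long, standing in the stand's other hole. Origin at the centre of the head's underside.
- can: Bystander: upright grey can, 54 mm in diameter, 120 mm high, origin at the centre of its underside.
- tape: Bystander: tape roll lying flat, 90 mm outside, 68 mm inside, 24 mm high, origin at the centre of its underside.
- wrench: Bystander: steel wrench 170 mm long lying on the bench along its local x.
There are look-alikes about, which are no part of the job. What is shaped like the pin but purple is not meant.

How it is judged:
On the way, in this order (a step that is already met when the one before it is completed fails the run):
1. the pin's nose is down in the slot of the upper cheek (z of pin_tip in the frame of fork between 0 and 0.064 m and horizontal distance between pin_tip and fork_top below 0.03 m), for 0.05 s.
2. the nose has passed right through the rod eye (z of pin_tip in the frame of fork below 0.035 m and horizontal distance between pin_tip and fork_low below 0.03 m), for 0.05 s.
At the end, for the whole second after the job is handed in: The pin stands upright (within 0.06 rad) through slot, rod eye and lower hole (so within 25 mm of fork_top seen from above), its collar no more than 2 mm above the upper cheek and its nose out below the lower cheek, at rest and released (z of pin in the frame of fork_top below 0.002 m and z of pin_tip in the frame of fork below 0.0125 m and horizontal distance between pin and fork_top below 0.025 m and angle between the z axis of pin and the z axis of fork, either way round below 0.06 rad and linear speed of pin below 0.01 m/s); the robot touches nothing.
It fails at once if the pin is forced: more than 45 N between the pin and the fork or rod (contact force between pin and fork above 45 N).
It fails at once if the can, the tape, the wrench or the bolt is moved by more than 15 mm (distance of any of can, tape, wrench, bolt from where it was at the start of the episode above 0.015 m).
It also fails if it takes over 61 s, if anything falls off the work surface, if the arm or the gripper's body presses on something with over 40 N, if the wrist force passes 120 N, or if a joint passes its speed limit or range.

## Working session

There is one attempt and no reset: what is moved stays moved. The work goes in short steps, Python scripts to look and compute and a tool call to move; the robot and the scene stay as the last step left them, time stands still between calls to the robot, and variables do not carry over. Pictures are saved under pics/ and viewed, at most 10 in all, crops included, and the job is handed in when it is done.

Besides the shell and the picture viewer there is one more tool, called by a JSON object that holds its "name" and its "arguments", one argument or row to a line. jog_arm: Moves the arm, as the interface text tells. Its arguments: {"type":"object","properties":{"moves":{"type":"array"},"fingers":{"type":"number"},"force":{"type":"number"}},"required":["moves"]}

```bash
mkdir -p pics; cat > h.py <<'E'
import numpy as np, cv2
from station import observe, read_camera, camera_params, hand_in
def ray(name,u,v):
    p=camera_params(name); T=np.array(p["camera_from_world"]); 
    d=np.array([(u-p["cx"])/p["fx"],(v-p["cy"])/p["fy"]]); s=d.copy()
    for _ in range(20): s=d/(1+p["k1"]*(s@s))
    R=T[:3,:3]; o=-R.T@T[:3,3]; return o,R.T@np.array([s[0],s[1],1.])
def onz(name,u,v,z):
    o,d=ray(name,u,v); return o+d*(z-o[2])/d[2]
def proj(name,P):
    p=camera_params(name); T=np.array(p["camera_from_world"]); c=T[:3,:3]@np.array(P)+T[:3,3]
    s=c[:2]/c[2]; s=s*(1+p["k1"]*(s@s)); return np.array([p["cx"]+p["fx"]*s[0],p["cy"]+p["fy"]*s[1]])
def snap(name,f):
    im=read_camera(name); cv2.imwrite(f"pics/{f}.png",im[:,:,::-1]); return im
E
python3 - <<'E'
from h import *
for n in("top","side"):
    snap(n,n+"0"); p=camera_params(n); T=np.array(p["camera_from_world"]); print(n,p["fx"],p["k1"],-T[:3,:3].T@T[:3,3],T[:3,:3].round(2).tolist())
s=observe();print(s["ee_rot"],s["ee_pos"],s["time_s"],s["wrist_force"],s["width"])
E
```

```text
top 465.72767730369566 0.005544999765692766 [ 0.36733644 -0.08127185  0.94641549] [[-0.06, -1.0, -0.0], [-0.97, 0.06, -0.22], [0.22, -0.01, -0.98]]
side 362.9960678484326 -0.05716781289385887 [ 0.49796846 -0.61168471  0.60405486] [[1.0, -0.09, -0.01], [-0.07, -0.71, -0.7], [0.06, 0.7, -0.72]]
[[ 9.43785255e-01  3.30558622e-01 -6.24001656e-04]
 [ 3.30559193e-01 -9.43784156e-01  1.44464092e-03]
 [-1.11384365e-04 -1.56970028e-03 -9.99998762e-01]] [ 0.21460422 -0.61294025  0.23049164] 0.1 [-0.0235192  -0.02232332 -0.54183515] 0.08556300282506855
```

View pics/top0.png

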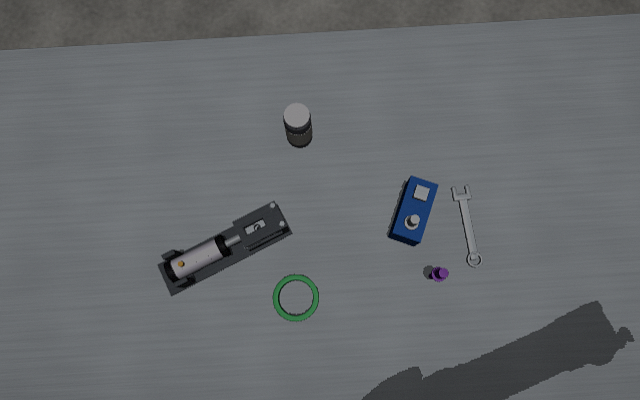

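View pics/side0.png

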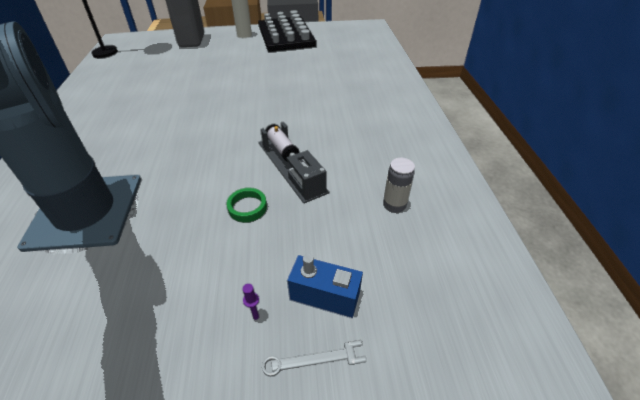

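Top view: the blue stand holds a round handle at about (413,220) and a square head at (422,192). A purple decoy lies at (440,273). The fork's slot is near (256,227), and the cylinder points to the lower left. Candidates for the pin are the round steel handle (413,220), the bolt's square head (422,192) and the purple pin (440,273); I choose the first. Next is a close crop to check it.

```bash
python3 - <<'E'
from h import *
im=cv2.imread("pics/top0.png")
a=cv2.resize(im[160:260,380:480],(400,400),interpolation=cv2.INTER_CUBIC)
b=cv2.resize(im[185:265,220:300],(400,400),interpolation=cv2.INTER_CUBIC)
cv2.imwrite("pics/c0.png",cv2.convertScaleAbs(np.hstack([a,b]),alpha=1.8))
E
```

```text
(no output)
```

View pics/c0.png

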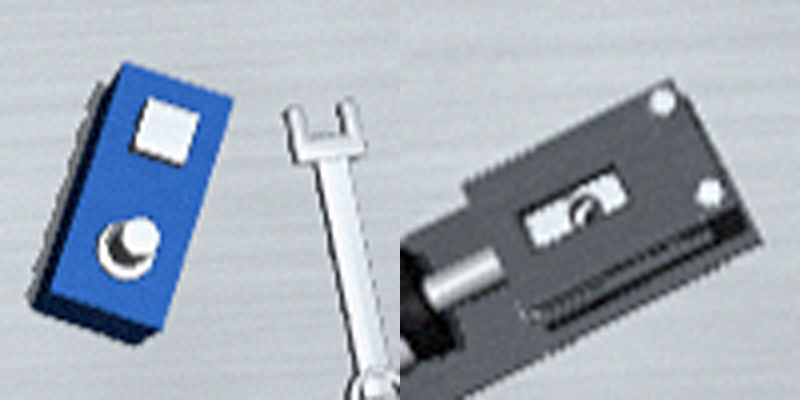

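Crop: the left half confirms the round-handled, collared steel pin at (416,219) for the handle top and (412,222) for the collar, with the square bolt at (421,193). The right half shows the slot, with the dark eye hole visible at about (257.7,227.5).

```bash
python3 - <<'E'
from h import *
L=lambda x,y:(380+x/4,160+y/4); F=lambda x,y:(220+(x-400)/5,185+y/5)
im=cv2.imread("pics/top0.png").astype(float)
t=lambda uv,z:onz("top",*uv,z)[:2].round(4)
print("handle",t(L(146,237),.108),"collar",t(L(128,248),.073),"bolt",t(L(166,131),.08))
hsv=cv2.cvtColor(im.astype(np.uint8),cv2.COLOR_BGR2HSV)
m=cv2.inRange(hsv,(105,120,75),(125,255,255));m[:,:380]=0
for c in cv2.findContours(m,0,2)[0]:
    if cv2.contourArea(c)>300:
        box=cv2.boxPoints(cv2.minAreaRect(c)); B=np.array([t(q,.068) for q in box]); print("stand",B.tolist(),B.mean(0),np.linalg.norm(B[0]-B[1]),np.linalg.norm(B[2]-B[1]))
# slot
g=cv2.cvtColor(im.astype(np.uint8),cv2.COLOR_BGR2GRAY)
for k,p in dict(w1=(676,80),c1=(465,186),s1=(613,163),s2=(630,196),s3=(536,249),s4=(522,213)).items(): print(k,t(F(*p),.07))
print("eyehole",t(F(588,211),.052))
for k,p in dict(b1=(662,101),b2=(710,190)).items(): print(k,t(F(*p),.074))
# side view
m=(cv2.cvtColor(cv2.imread("pics/side0.png"),cv2.COLOR_BGR2GRAY))
S=cv2.imread("pics/side0.png")
a=cv2.resize(S[240:320,280:370],(450,400),interpolation=2); b=cv2.resize(S[140:210,260:340],(350,400)[0:1]+(306,),interpolation=2)
b=cv2.copyMakeBorder(b,0,94,0,0,0); cv2.imwrite("pics/c1.png",cv2.convertScaleAbs(np.hstack([a,b]),alpha=1.3))
E
```

```text
handle [ 0.506  -0.2598] collar [ 0.5071 -0.2582] bolt [ 0.5612 -0.2808]
stand [[0.4896, -0.2187], [0.5997, -0.2657], [0.578, -0.3181], [0.4689, -0.27]] [ 0.53405  -0.268125] 0.11971219653819742 0.056715518158613365
w1 [ 5.648e-01 -2.000e-04]
c1 [0.5284 0.0818]
s1 [0.5338 0.0251]
s2 [0.5206 0.0191]
s3 [0.5025 0.0554]
s4 [0.5166 0.0604]
eyehole [0.5189 0.0377]
b1 [0.556  0.0051]
b2 [ 0.5203 -0.0118]
```

View pics/c1.png

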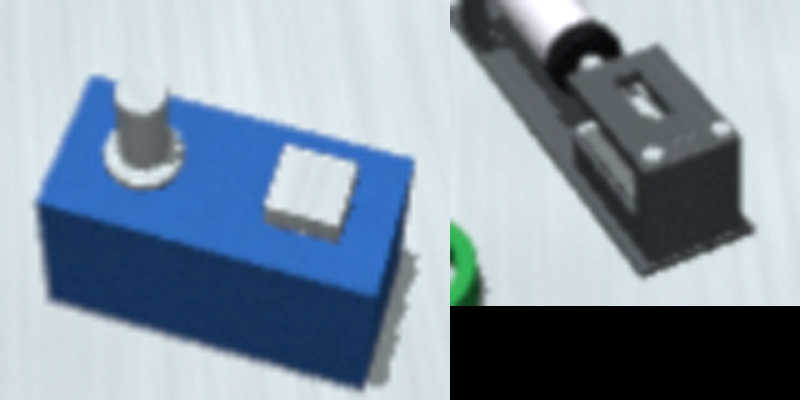

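Crop: in the side view the pin is the round steel handle at about side pixel (308,265), and the bolt is at (342,278). Stand size checks (120x57 mm) and the fork edge is 90 mm. My estimates:

- **Pin:** (0.5065, -0.2575).
- **Fork:** yaw about 25°, fork_top (0.523, 0.029).
- **Eye hole:** local y about +10 mm.

Going above the pin.

{"name": "jog_arm", "arguments": {
  "moves": [
    {"dp": [0.393, -0.2385, 0], "spin": -0.1},
    {"dp": [0.393, -0.2385, 0], "spin": -0.1},
    {"dp": [0.393, -0.2385, 0], "spin": -0.1},
    {"dp": [0.393, -0.2385, 0], "spin": -0.1},
    {"dp": [0.393, -0.2385, 0], "spin": -0.1},
    {"dp": [0.393, -0.2385, 0], "spin": -0.1},
    {"dp": [0.393, -0.2385, 0], "spin": -0.1},
    {"dp": [0.393, -0.2385, 0], "spin": -0.1},
    {"dp": [0.393, -0.2385, 0], "spin": -0.1},
    {"dp": [0.393, -0.2385, 0], "spin": -0.1},
    {"dp": [0.393, -0.2385, 0], "spin": -0.1},
    {"dp": [0.393, -0.2385, 0], "spin": -0.1}
  ],
  "fingers": 60
}}

```text
time_s: 1.1
ee_pos: [0.5126, -0.2489, 0.2313]
ee_rot: [[0.901, 0.434, 0.003], [0.434, -0.901, 0.005], [0.005, -0.003, -1.0]]
wrist_force: [1.1, 0.9, -0.2]
width: 0.0513
grip_force: 0.0
```

{"name": "jog_arm", "arguments": {
  "moves": [
    {"dp": [0, 0, 0.04]},
    {"dp": [0, 0, 0.08]},
    {"dp": [0, 0, 0.09]},
    {"dp": [0, 0, 0.09]},
    {"dp": [0, 0, 0.09]}
  ]
}}

```text
$.moves[0]: bad value
```

```bash
python3 - <<'E'
from h import *
s=observe(); print(s["ee_pos"],s["ee_rot"].round(4) if hasattr(s["ee_rot"],"round") else s["ee_rot"],s["qd"])
S=snap("side","s1")[:,:,::-1]; 
cv2.imwrite("pics/c2.png",cv2.resize(S[200:330,250:390],(700,600)[0:1]+(600,),interpolation=2))
p=s["ee_pos"]; print(proj("side",p),proj("side",[.5065,-.2575,.108]),proj("side",[p[0],p[1],.108]))
E
```

```text
[ 0.51261967 -0.24886713  0.23128801] [[ 0.9008  0.4342  0.0034]
 [ 0.4342 -0.9008  0.005 ]
 [ 0.0053 -0.003  -1.    ]] [ 0.04638532 -0.00456281  0.07494728  0.01883208  0.02998145  0.01186126
  0.07556981]
[307.06367097 202.36956943] [305.97086358 258.09304189] [309.25381451 253.59217018]
```

View pics/c2.png

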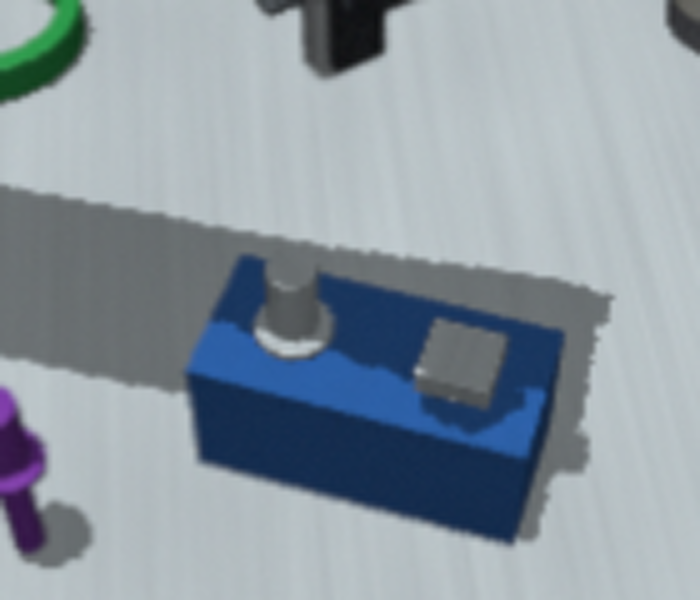

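Crop: the gripper is high, and the handle top in the side view is at about (308.2,258.5) with the collar at (308.6,270.4). That is about 2 px right of my prediction. Rows need "spin".

```bash
python3 - <<'E'
from h import *
print(onz("side",308.2,258.5,.108),onz("side",308.5,270.2,.071))
C=lambda x,y:onz("side",250+x/5,200+y/4.615,.068)
P=np.array([C(*q) for q in[(240,257),(563,333),(527,458),(190,373)]]); print(P.round(4),P.mean(0))
F=lambda x,y:onz("side",260+(x-450)/4.375,140+y/4.375,.07)[:2].round(4)
for q in [(642,72),(612,85),(676,110),(655,45),(650,165),(722,128),(652,153)]: print(q,F(*q))
E
```

```text
[ 0.51012566 -0.25867887  0.108     ] [ 0.50973918 -0.25703799  0.071     ]
[[ 0.4932 -0.2223  0.068 ]
 [ 0.6031 -0.2683  0.068 ]
 [ 0.5822 -0.3189  0.068 ]
 [ 0.4734 -0.2731  0.068 ]] [ 0.53795671 -0.27066227  0.068     ]
(642, 72) [0.5221 0.0587]
(612, 85) [0.5056 0.0493]
(676, 110) [0.5378 0.0253]
(655, 45) [0.5307 0.0814]
(650, 165) [ 0.5213 -0.0161]
(722, 128) [0.5602 0.0086]
(652, 153) [ 0.523  -0.0071]
```

{"name": "jog_arm", "arguments": {
  "moves": [
    {"dp": [-0.006, 0.0055, 0.04], "spin": 0},
    {"dp": [-0.006, 0.0055, 0.08], "spin": 0},
    {"dp": [-0.006, 0.0055, 0.09], "spin": 0},
    {"dp": [-0.006, 0.0055, 0.09], "spin": 0},
    {"dp": [-0.006, 0.0055, 0.09], "spin": 0}
  ]
}}

```text
time_s: 1.57
ee_pos: [0.5037, -0.2665, 0.1419]
ee_rot: [[0.906, 0.423, -0.0], [0.423, -0.906, 0.0], [-0.0, -0.0, -1.0]]
wrist_force: [-0.7, 0.2, 1.0]
width: 0.0511
grip_force: 0.0
```

{"name": "jog_arm", "arguments": {
  "moves": [
    {"dp": [0.0075, -0.006, 0], "spin": 0},
    {"dp": [0.0075, -0.006, 0], "spin": 0},
    {"dp": [0.0075, -0.006, 0.03], "spin": 0},
    {"dp": [0.0075, -0.006, 0.05], "spin": 0},
    {"dp": [0.0075, -0.006, 0.066], "spin": 0},
    {"dp": [0.0075, -0.006, 0.066], "spin": 0},
    {"dp": [0.0075, -0.006, 0.066], "spin": 0}
  ]
}}

```text
time_s: 2.15
ee_pos: [0.5087, -0.2571, 0.0761]
ee_rot: [[0.906, 0.424, 0.001], [0.424, -0.906, -0.0], [0.0, 0.0, -1.0]]
wrist_force: [0.6, 0.0, 0.1]
width: 0.051
grip_force: 0.0
```

{"name": "jog_arm", "arguments": {
  "moves": [
    {"dp": [0, 0, 0], "spin": 0},
    {"dp": [0, 0, 0], "spin": 0},
    {"dp": [0, 0, 0], "spin": 0},
    {"dp": [0, 0, 0], "spin": 0},
    {"dp": [0, 0, 0], "spin": 0},
    {"dp": [0, 0, 0], "spin": 0},
    {"dp": [0, 0, 0], "spin": 0}
  ],
  "fingers": 0,
  "force": 70
}}

```text
time_s: 2.73
ee_pos: [0.5091, -0.2578, 0.077]
ee_rot: [[0.906, 0.423, 0.002], [0.423, -0.906, -0.001], [0.002, 0.002, -1.0]]
wrist_force: [-1.1, 0.6, 6.1]
width: 0.0163
grip_force: 68.1
```

{"name": "jog_arm", "arguments": {
  "moves": [
    {"dp": [0, 0, -0.02], "spin": 0},
    {"dp": [0, 0, -0.05], "spin": 0},
    {"dp": [0, 0, -0.08], "spin": 0},
    {"dp": [0, 0, -0.1], "spin": 0},
    {"dp": [0, 0, -0.1], "spin": 0},
    {"dp": [0, 0, -0.1], "spin": 0}
  ]
}}

```text
time_s: 3.23
ee_pos: [0.5088, -0.2578, 0.1767]
ee_rot: [[0.906, 0.423, 0.003], [0.423, -0.906, -0.001], [0.002, 0.002, -1.0]]
wrist_force: [0.1, 0.2, -2.6]
width: 0.0158
grip_force: 69.0
```

```bash
python3 - <<'E'
from h import *
s=observe(); print(s["ee_pos"],s["wrist_force"],s["width"])
fy=np.array([-.4226,.9063]);fx=np.array([.9063,.4226])
for y in(.01,.012): 
  t=.4880*fx+(-.1940+y)*fy; d=t-s["ee_pos"][:2]; print(t,"fork dx,dy",d@fx,d@fy)
E
```

```text
[ 0.50878296 -0.25779247  0.17673527] [ 0.09540158  0.2417576  -2.64032694] 0.0158043006062748
[0.5200328 0.0394696] fork dx,dy 0.13581868029168787 0.2646544322918496
[0.5191876 0.0412822] fork dx,dy 0.13581868029168787 0.2666543731918496
```

{"name": "jog_arm", "arguments": {
  "moves": [
    {"dp": [0.136, -0.265, 0], "spin": 0},
    {"dp": [0.136, -0.265, 0], "spin": 0},
    {"dp": [0.136, -0.265, 0], "spin": 0},
    {"dp": [0.136, -0.265, 0], "spin": 0},
    {"dp": [0.136, -0.265, 0], "spin": 0},
    {"dp": [0.136, -0.265, 0], "spin": 0},
    {"dp": [0.136, -0.265, 0], "spin": 0},
    {"dp": [0.136, -0.265, 0], "spin": 0},
    {"dp": [0.136, -0.265, 0], "spin": 0},
    {"dp": [0.136, -0.265, 0.02], "spin": 0},
    {"dp": [0.136, -0.265, 0.025], "spin": 0},
    {"dp": [0.136, -0.265, 0.025], "spin": 0}
  ]
}}

```text
time_s: 4.23
ee_pos: [0.517, 0.0387, 0.1481]
ee_rot: [[0.907, 0.422, -0.005], [0.422, -0.907, -0.001], [-0.005, -0.001, -1.0]]
wrist_force: [0.3, -0.4, -2.0]
width: 0.0159
grip_force: 69.0
```

```bash
python3 - <<'E'
from h import *
S=snap("side","s2")[:,:,::-1]; s=observe(); print(s["ee_pos"],s["ee_rot"],s["wrist_force"],s["width"])
p=s["ee_pos"]; x0,y0=260,90
big=cv2.resize(S[90:205,260:360],(600,690),interpolation=2)[:600]
cv2.imwrite("pics/c3.png",cv2.convertScaleAbs(big,alpha=1.3))
tip=[p[0],p[1],p[2]-.008-.06]
print("tip crop",(proj("side",tip)-[260,90])*6,"orig",(proj("side",[p[0],p[1],p[2]-.008])-[260,90])*6)
E
```

```text
[0.51793035 0.03895991 0.14910892] [[ 9.06662951e-01  4.21842557e-01 -3.33923183e-03]
 [ 4.21842402e-01 -9.06668832e-01 -7.85002052e-04]
 [-3.35872470e-03 -6.96897300e-04 -9.99994117e-01]] [-0.3455866  -0.18971711 -1.41519869] 0.01622429033003009
tip crop [254.57181842 408.83096983] orig [248.23118878 278.82963736]
```

View pics/c3.png

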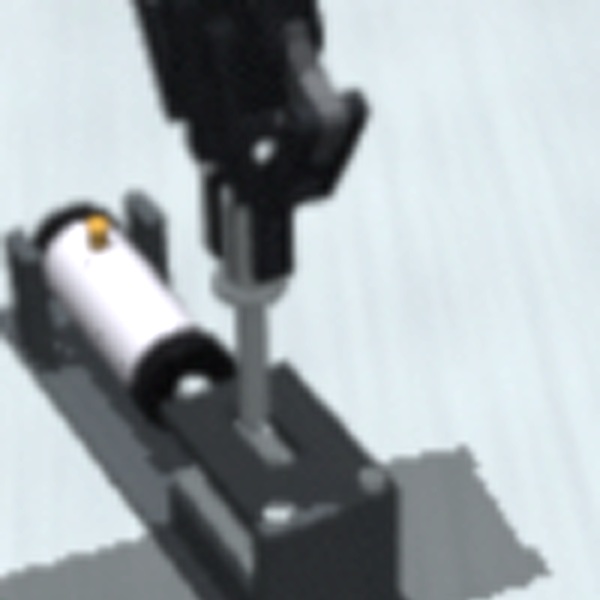

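Crop: the pin hangs straight below the gripper. Its nose is at about crop (254,420), over the slot, whose front end shows at (285,462). I'll settle, then feel downward.

{"name": "jog_arm", "arguments": {
  "moves": [
    {"dp": [0, 0, 0], "spin": 0},
    {"dp": [0, 0, 0], "spin": 0},
    {"dp": [0, 0, 0], "spin": 0},
    {"dp": [0, 0, 0.002], "spin": 0},
    {"dp": [0, 0, 0.004], "spin": 0},
    {"dp": [0, 0, 0.006], "spin": 0},
    {"dp": [0, 0, 0.006], "spin": 0},
    {"dp": [0, 0, 0.006], "spin": 0}
  ]
}}

```text
time_s: 4.95
ee_pos: [0.519, 0.0403, 0.1441]
ee_rot: [[0.906, 0.423, -0.0], [0.423, -0.906, -0.0], [-0.0, -0.0, -1.0]]
wrist_force: [-0.1, 0.5, -1.5]
width: 0.0161
grip_force: 69.0
```

{"name": "jog_arm", "arguments": {
  "moves": [
    {"dp": [0.0008, 0, 0.001], "spin": 0},
    {"dp": [0.0008, 0, 0.002], "spin": 0},
    {"dp": [0.0008, 0, 0.003], "spin": 0},
    {"dp": [0.0008, 0, 0.004], "spin": 0},
    {"dp": [0.0008, 0, 0.005], "spin": 0},
    {"dp": [0.0008, 0, 0.006], "spin": 0},
    {"dp": [0.0008, 0, 0.007], "spin": 0},
    {"dp": [0.0008, 0, 0.007], "spin": 0}
  ]
}}

```text
time_s: 5.62
ee_pos: [0.5197, 0.0406, 0.137]
ee_rot: [[0.906, 0.423, -0.0], [0.423, -0.906, -0.0], [-0.0, -0.0, -1.0]]
wrist_force: [0.7, 0.0, -1.0]
width: 0.0163
grip_force: 69.0
```

{"name": "jog_arm", "arguments": {
  "moves": [
    {"dp": [0, 0, 0.001], "spin": 0},
    {"dp": [0, 0, 0.002], "spin": 0},
    {"dp": [0, 0, 0.003], "spin": 0},
    {"dp": [0, 0, 0.004], "spin": 0},
    {"dp": [0, 0, 0.004], "spin": 0}
  ]
}}

```text
time_s: 6.03
ee_pos: [0.5198, 0.0406, 0.1331]
ee_rot: [[0.906, 0.423, -0.0], [0.423, -0.906, -0.0], [-0.0, -0.0, -1.0]]
wrist_force: [-0.2, -0.4, -1.1]
width: 0.016
grip_force: 69.0
```

{"name": "jog_arm", "arguments": {
  "moves": [
    {"dp": [0, 0, 0.002], "spin": 0},
    {"dp": [0, 0, 0.004], "spin": 0},
    {"dp": [0, 0, 0.006], "spin": 0},
    {"dp": [0, 0, 0.008], "spin": 0},
    {"dp": [0, 0, 0.009], "spin": 0},
    {"dp": [0, 0, 0.009], "spin": 0}
  ]
}}

```text
time_s: 6.53
ee_pos: [0.5196, 0.0405, 0.1239]
ee_rot: [[0.906, 0.423, -0.001], [0.423, -0.906, -0.0], [-0.001, -0.0, -1.0]]
wrist_force: [-0.3, -0.1, -1.2]
width: 0.0159
grip_force: 69.0
```

{"name": "jog_arm", "arguments": {
  "moves": [
    {"dp": [0, 0, 0.001], "spin": 0},
    {"dp": [0, 0, 0.002], "spin": 0},
    {"dp": [0, 0, 0.003], "spin": 0},
    {"dp": [0, 0, 0.004], "spin": 0},
    {"dp": [0, 0, 0.004], "spin": 0}
  ]
}}

```text
time_s: 6.95
ee_pos: [0.5198, 0.0405, 0.1201]
ee_rot: [[0.906, 0.423, -0.0], [0.423, -0.906, -0.0], [-0.0, -0.0, -1.0]]
wrist_force: [0.1, 1.0, -1.6]
width: 0.0161
grip_force: 69.0
```

{"name": "jog_arm", "arguments": {
  "moves": [
    {"dp": [0, 0, 0.001], "spin": 0},
    {"dp": [0, 0, 0.002], "spin": 0},
    {"dp": [0, 0, 0.002], "spin": 0}
  ]
}}

```text
time_s: 7.2
ee_pos: [0.5202, 0.0403, 0.1183]
ee_rot: [[0.906, 0.423, 0.001], [0.423, -0.906, -0.0], [0.0, 0.0, -1.0]]
wrist_force: [0.4, -1.3, -1.5]
width: 0.016
grip_force: 69.0
```

{"name": "jog_arm", "arguments": {
  "moves": [
    {"dp": [0, 0, 0.001], "spin": 0},
    {"dp": [0, 0, 0.002], "spin": 0},
    {"dp": [0, 0, 0.002], "spin": 0}
  ]
}}

```text
time_s: 7.45
ee_pos: [0.5202, 0.0402, 0.1162]
ee_rot: [[0.906, 0.423, 0.001], [0.423, -0.906, -0.0], [0.0, 0.001, -1.0]]
wrist_force: [1.7, -1.4, -0.5]
width: 0.016
grip_force: 69.0
```

{"name": "jog_arm", "arguments": {
  "moves": [
    {"dp": [0, 0, 0.001], "spin": 0},
    {"dp": [0, 0, 0.002], "spin": 0},
    {"dp": [0, 0, 0.002], "spin": 0},
    {"dp": [0, 0, 0.002], "spin": 0}
  ]
}}

```text
time_s: 7.78
ee_pos: [0.5201, 0.0404, 0.1142]
ee_rot: [[0.906, 0.423, 0.0], [0.423, -0.906, -0.0], [0.0, 0.0, -1.0]]
wrist_force: [1.8, -1.7, -1.9]
width: 0.0158
grip_force: 69.0
```

{"name": "jog_arm", "arguments": {
  "moves": [
    {"dp": [0.0003, 0.0005, 0.002], "spin": 0},
    {"dp": [0.0003, 0.0005, 0.004], "spin": 0},
    {"dp": [0.0003, 0.0005, 0.006], "spin": 0},
    {"dp": [0.0003, 0.0005, 0.006], "spin": 0}
  ]
}}

```text
time_s: 8.12
ee_pos: [0.5201, 0.0402, 0.1078]
ee_rot: [[0.906, 0.423, -0.001], [0.423, -0.906, -0.0], [-0.001, -0.0, -1.0]]
wrist_force: [1.3, -3.2, -3.0]
width: 0.0162
grip_force: 69.0
```

{"name": "jog_arm", "arguments": {
  "moves": [
    {"dp": [0.0003, 0.001, 0.001], "spin": 0},
    {"dp": [0.0003, 0.001, 0.003], "spin": 0},
    {"dp": [0.0003, 0.001, 0.005], "spin": 0},
    {"dp": [0.0003, 0.001, 0.006], "spin": 0},
    {"dp": [0.0003, 0.001, 0.006], "spin": 0}
  ]
}}

```text
time_s: 8.53
ee_pos: [0.5206, 0.0397, 0.1018]
ee_rot: [[0.906, 0.423, -0.001], [0.423, -0.906, 0.0], [-0.001, -0.001, -1.0]]
wrist_force: [0.7, -0.1, -1.6]
width: 0.0163
grip_force: 69.0
```

{"name": "jog_arm", "arguments": {
  "moves": [
    {"dp": [0, 0, 0.001], "spin": 0},
    {"dp": [0, 0, 0.002], "spin": 0},
    {"dp": [0, 0, 0.003], "spin": 0},
    {"dp": [0, 0, 0.003], "spin": 0}
  ]
}}

```text
time_s: 8.87
ee_pos: [0.5209, 0.0395, 0.0991]
ee_rot: [[0.906, 0.423, -0.0], [0.423, -0.906, -0.0], [-0.0, -0.0, -1.0]]
wrist_force: [0.0, -0.4, -1.4]
width: 0.0161
grip_force: 69.0
```

{"name": "jog_arm", "arguments": {
  "moves": [
    {"dp": [0, 0, 0.001], "spin": 0},
    {"dp": [0, 0, 0.002], "spin": 0},
    {"dp": [0, 0, 0.002], "spin": 0}
  ]
}}

```text
time_s: 9.12
ee_pos: [0.5209, 0.0395, 0.0971]
ee_rot: [[0.906, 0.423, -0.0], [0.423, -0.906, -0.0], [-0.0, -0.0, -1.0]]
wrist_force: [-0.0, -0.4, -1.5]
width: 0.0161
grip_force: 69.0
```

{"name": "jog_arm", "arguments": {
  "moves": [
    {"dp": [0, 0, 0.001], "spin": 0},
    {"dp": [0, 0, 0.0015], "spin": 0},
    {"dp": [0, 0, 0.0015], "spin": 0}
  ]
}}

```text
time_s: 9.37
ee_pos: [0.5214, 0.0395, 0.0962]
ee_rot: [[0.906, 0.423, 0.001], [0.423, -0.906, -0.0], [0.001, 0.0, -1.0]]
wrist_force: [-0.8, 0.3, 4.8]
width: 0.0161
grip_force: 69.8
```

{"name": "jog_arm", "arguments": {
  "moves": [
    {"dp": [0, 0, 0.001], "spin": 0},
    {"dp": [0, 0, 0.0015], "spin": 0},
    {"dp": [0, 0, 0.0015], "spin": 0}
  ]
}}

```text
time_s: 9.62
ee_pos: [0.522, 0.0389, 0.0952]
ee_rot: [[0.906, 0.423, 0.002], [0.423, -0.906, -0.001], [0.001, 0.002, -1.0]]
wrist_force: [-0.2, -2.0, 5.0]
width: 0.0159
grip_force: 69.7
```

{"name": "jog_arm", "arguments": {
  "moves": [
    {"dp": [0, 0.0005, 0], "spin": 0},
    {"dp": [0, 0.001, 0], "spin": 0},
    {"dp": [0, 0.0015, 0], "spin": 0},
    {"dp": [0, 0.0015, 0], "spin": 0}
  ]
}}

```text
time_s: 9.95
ee_pos: [0.5219, 0.0381, 0.0944]
ee_rot: [[0.906, 0.423, 0.0], [0.423, -0.906, 0.0], [0.0, 0.0, -1.0]]
wrist_force: [-0.4, -1.2, 2.7]
width: 0.0163
grip_force: 69.5
```

{"name": "jog_arm", "arguments": {
  "moves": [
    {"dp": [0, 0.0005, 0], "spin": 0},
    {"dp": [0, 0.0005, 0.001], "spin": 0},
    {"dp": [0, 0.001, 0.002], "spin": 0},
    {"dp": [0, 0.001, 0.002], "spin": 0}
  ]
}}

```text
time_s: 10.28
ee_pos: [0.5219, 0.0376, 0.0919]
ee_rot: [[0.906, 0.423, -0.0], [0.423, -0.906, 0.0], [-0.0, -0.001, -1.0]]
wrist_force: [0.2, 1.5, 0.9]
width: 0.0159
grip_force: 69.4
```

The nose is 4 mm into the lower hole with low forces. Going down.

{"name": "jog_arm", "arguments": {
  "moves": [
    {"dp": [0, 0, 0.001], "spin": 0},
    {"dp": [0, 0, 0.002], "spin": 0},
    {"dp": [0, 0, 0.003], "spin": 0},
    {"dp": [0, 0, 0.004], "spin": 0},
    {"dp": [0, 0, 0.004], "spin": 0}
  ]
}}

```text
time_s: 10.7
ee_pos: [0.5219, 0.0374, 0.088]
ee_rot: [[0.906, 0.423, -0.0], [0.423, -0.906, 0.0], [-0.0, -0.0, -1.0]]
wrist_force: [-0.3, 2.0, 0.4]
width: 0.0163
grip_force: 69.1
```

{"name": "jog_arm", "arguments": {
  "moves": [
    {"dp": [0, -0.0003, 0.0015], "spin": 0},
    {"dp": [0, -0.0003, 0.003], "spin": 0},
    {"dp": [0, -0.0003, 0.0045], "spin": 0},
    {"dp": [0, -0.0003, 0.006], "spin": 0},
    {"dp": [0, -0.0003, 0.007], "spin": 0},
    {"dp": [0, -0.0003, 0.007], "spin": 0}
  ]
}}

```text
time_s: 11.2
ee_pos: [0.5219, 0.0374, 0.081]
ee_rot: [[0.906, 0.423, -0.0], [0.423, -0.906, -0.0], [-0.0, -0.0, -1.0]]
wrist_force: [-0.0, 0.7, -0.6]
width: 0.0162
grip_force: 69.3
```

{"name": "jog_arm", "arguments": {
  "moves": [
    {"dp": [0, 0, 0.001], "spin": 0},
    {"dp": [0, 0, 0.002], "spin": 0},
    {"dp": [0, 0, 0.003], "spin": 0},
    {"dp": [0, 0, 0.003], "spin": 0}
  ]
}}

```text
time_s: 11.53
ee_pos: [0.522, 0.0375, 0.0789]
ee_rot: [[0.906, 0.423, -0.0], [0.423, -0.906, -0.0], [-0.0, 0.0, -1.0]]
wrist_force: [-3.3, 0.4, 9.8]
width: 0.0163
grip_force: 70.8
```

{"name": "jog_arm", "arguments": {
  "moves": [
    {"dp": [0, 0, 0.0005], "spin": 0},
    {"dp": [0, 0, 0.001], "spin": 0},
    {"dp": [0, 0, 0.001], "spin": 0}
  ]
}}

```text
time_s: 11.78
ee_pos: [0.5221, 0.0375, 0.0788]
ee_rot: [[0.906, 0.423, 0.0], [0.423, -0.906, -0.001], [-0.0, 0.001, -1.0]]
wrist_force: [-7.2, 0.5, 20.6]
width: 0.0163
grip_force: 71.8
```

Contact at the expected height: the collar is seated. Relieve the load, open and retreat.

{"name": "jog_arm", "arguments": {
  "moves": [
    {"dp": [0, 0, -0.001], "spin": 0},
    {"dp": [0, 0, -0.002], "spin": 0},
    {"dp": [0, 0, -0.002], "spin": 0},
    {"dp": [0, 0, -0.002], "spin": 0},
    {"dp": [0, 0, -0.002], "spin": 0},
    {"dp": [0, 0, -0.002], "spin": 0}
  ],
  "fingers": 55
}}

```text
time_s: 12.28
ee_pos: [0.5219, 0.0374, 0.079]
ee_rot: [[0.906, 0.423, -0.0], [0.423, -0.906, -0.0], [-0.0, -0.0, -1.0]]
wrist_force: [0.5, 0.2, -0.1]
width: 0.0468
grip_force: 0.0
```

{"name": "jog_arm", "arguments": {
  "moves": [
    {"dp": [0, 0, -0.02], "spin": 0},
    {"dp": [0, 0, -0.05], "spin": 0},
    {"dp": [0, 0, -0.09], "spin": 0},
    {"dp": [0, 0, -0.12], "spin": 0},
    {"dp": [-0.03, 0, -0.12], "spin": 0},
    {"dp": [-0.07, 0, -0.12], "spin": 0},
    {"dp": [-0.08, 0, -0.12], "spin": 0},
    {"dp": [-0.08, 0, -0.12], "spin": 0}
  ]
}}

```text
time_s: 12.95
ee_pos: [0.4464, 0.0018, 0.1989]
ee_rot: [[0.907, 0.421, -0.003], [0.421, -0.907, -0.002], [-0.003, 0.0, -1.0]]
wrist_force: [0.1, -0.0, 0.1]
width: 0.0467
grip_force: 0.0
```

```bash
python3 - <<'E'
from h import *
S=snap("side","s3")[:,:,::-1]; print(observe()["wrist_force"])
cv2.imwrite("pics/c4.png",cv2.convertScaleAbs(cv2.resize(S[100:220,230:370],(700,600),interpolation=2),alpha=1.3))
print((proj("side",[.522,.0375,.110])-[230,100])*5,(proj("side",[.522,.0375,.07])-[230,100])*5)
E
```

```text
[ 1.09858165  0.82149278 -0.13967044]
[368.98833302 241.34047374] [372.08074952 310.9986008 ]
```

View pics/c4.png

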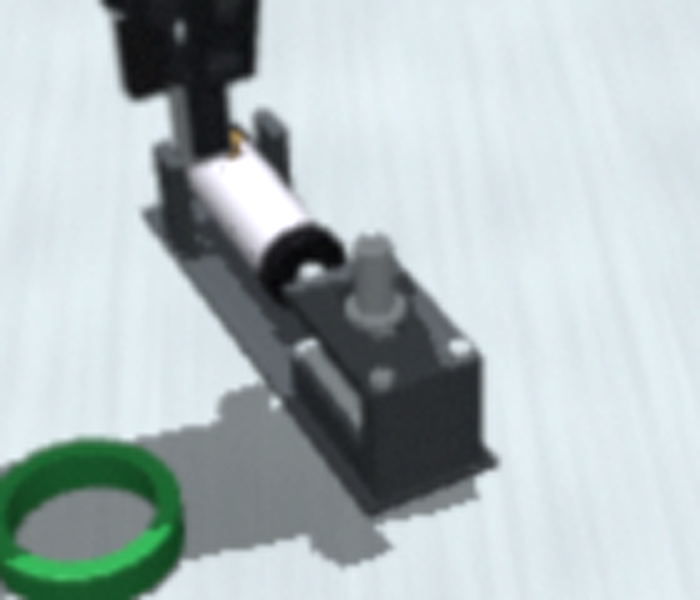

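The pin stands upright with its collar flat on the cheek at about crop (376,310). The prediction for a seated pin was (372,311), and the gripper is clear.

```bash
python3 -c "
from station import hand_in; print(hand_in())"
```

```text
the job is handed in; nothing more can be done
None
```

The pin is through the slot, the rod eye and the lower hole, with its collar seated on the upper cheek and the gripper released and clear; I handed the job in at about 13 s, and no verdict came back.

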